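# Set the demonstration hob's dial and start it

### The arm

A 6-joint arm with a two-finger parallel gripper is mounted at the origin on the work surface. World frame = base frame: x ahead of the robot, y to its left, z up, the work surface at z = 0. Lengths are in m, angles in rad, forces in N, time in s.
With the tool pointing down it reaches from about 0.225 to 0.725 m from the base axis. Payload 3.1 kg.
Tool frame: the origin (TCP) lies at the very end of the fingers, on their centre line; the grasp point (between the pads) lies 19 mm behind it (manip.grip_point_offset is the distance from the TCP to the grasp point, in m); y points along the fingers, z is the direction in which the jaws open and shut, and the axes are right-handed (so a half turn about y gives the same grasp; the last joint's range is limited). The gripper opens to 85 mm and grips with 20 to 120 N. Pads are 22 mm wide; open, the fingers measure 114 mm over their backs; the gripper's body (76 mm by 85 mm) begins 54 mm behind the grasp point. The pads swing forward as they close: fully open they stand 13 mm farther back than shut.
Start: joints at [-1.404, 0.048, 0.099, 1.622, 0, 1.443], TCP at [0.153, -0.502, 0.231] pointing down, gripper open.
Joint ranges: [-2.91, 2.91], [-0.99, 1.94], [-1.21, 1.42], [-2.12, 2.29], [-1.49, 1.47], [-3.14, 3.14]. Speed limits (rad/s): [2.79, 2.79, 3.14, 3.14, 3.14, 3.14].

### API

Orientations are given as [roll, pitch, yaw] about the fixed x, y, z axes, in that order (R = Rz(yaw) Ry(pitch) Rx(roll)).
In Python, from bench import manip gives the robot as it stands.
- The arm moves only by the tool drive_tool, never from a script. Its argument "motion" is a list that holds one entry, the list of rows, each a list of 5 numbers: the closure in counts, from 0 (fully open) to 255 (shut), then the shift along the tool's x, y, z in cm, then the turn about the tool's y in rad. In form: [[[grip, dx, dy, dz, spin], ...]]. A call has 1 to 10 rows; each row shifts and turns the commanded pose from where the row before left it, along the tool's axes as they then stand; what a row does not reach is not made up. A row lasts 1/8 s, in which the tool goes at most 62.5 mm and 10.7 degrees, less where a joint would pass 70% of its speed; a pose out of reach is approached as far as the arm can. A call with a gripper value outside its range is refused whole. The fingers move at their own pace and stop on an object; the grip force is fixed at half the most. Time passes only in rows, so rows that do not move let the fingers close. It gives the time, the measured TCP pose, the force and the opening at its end, in the units of the state.
- manip.get_state(): the state, without advancing time (a new reading comes with each control period).
- manip.snapshot(name): name is "side" or "top" or "wrist"; returns (picture, depth): 400x640x3 uint8, red, green, blue; 400x640 float32, m along the optical axis (not along the pixel's ray), 0 where there is no reading.
- manip.camera_info(name): a dict with "camera_matrix" (3x3 intrinsics, pixels), "D" ([k1, k2, p1, p2, k3] as OpenCV has them; the pictures are not rectified), "T" (4x4, takes a point from camera to world coordinates). Camera axes: x right, y up, looking along -z (the intrinsics and any distortion apply to the point x, -y, -z); pixel columns grow to the right and rows downward; lengths in m; the calibration is good to about 2 mm. A picture is of the moment at which its call begins: read the wrist's pose just before it. camera_info takes no time and is no camera call; for the wrist camera it gives the pose at the moment of the call.
- manip.sign_off(): hands the job in, once; it reports no verdict.
The state is a dict: "time": time; "joint_pos": joint angles; "joint_velocities": joint speeds; "effort": joint torques, N m; "tool_pos": TCP position; "orientation": TCP orientation; "force": force on the tool from outside, world axes, zero at the start; "wrist_torque": the same for the moment, N m; "grip_width": finger opening in m.
Only numpy, scipy, OpenCV 4.12 (cv2) and the standard library are available. Lean on these libraries where they do the work, as an engineer would, in place of code of your own. Each camera call takes 0.05 s, during which the arm holds its last target.

### The job

On the portable hob, rest a fingertip on the ribbed face of the flat dial and turn it clockwise (seen from above) until its white pointer line clicks in at the long mark, the one on the side towards the pot. Then press the round start key beside the dial fully down with a fingertip and let it come up again. Leave the hob standing where it is, and do not lift or shift the pot, mug or jar.

Things in the scene. Friction and masses are not known exactly. Their poses are not given: they have to be found in the camera images.
- hob: Portable hob loose on the counter: white case, black top, 340 mm deep (its x), 300 wide (its y), 60 high, about 2.4 kg. Origin: centre of its underside; x runs from the control panel to the back, y to the left seen from the panel side, z up; at yaw 0 the panel faces the robot base. In this frame the dial's axis is at x -115, y 50 mm, the start key's at x -115, y -90 mm.
- dial_face (a point): Centre of the dial's flat top face, on its upright axis, 64 mm above the counter, 4 mm above the panel. Black disc 80 mm across (face 73), sloping rim; low dark ribs 23 to 36 mm from the axis; white pointer line along this point's y. A fingertip kept pressed on with about 8 N (5 to 15), 24 mm from the axis, and moved on a circle about it turns the dial.
- dial (a joint): Dial angle, rad, growing clockwise seen from above. Five sprung clicks 45 degrees apart, each with a white mark on the panel: 0 (pointer to the hob's +y), 0.785, 1.571 (to the hob's +x: the long mark), 2.356, 3.142. Let go within 0.25 rad of a click, it springs into it. About 0.03 N m turns it over a click; end stops lie just outside. It starts in the first or second click.
- key_top (a point): Centre of the top of the start key: a white round push key 26 mm across standing 8 mm above the panel, its top 68 mm above the counter.
- key (a joint): Travel of the start key downward in m, 0 up, 0.005 fully down; a spring returns it: 1.5 N to start moving, 4 N fully down.
- pot: Open steel pot, 150 mm across, 65 mm high, side handles 30 mm, loose on the hob's rear cooking zone, its centre about 60 mm behind the hob's middle. Origin at the centre of its underside.
- mug: White ceramic mug, 80 mm across, 90 mm high, loose on the counter to the left of the hob. Origin at the centre of its underside.
- jar: Lidded glass jar, 68 mm across, 100 mm high, loose on the counter to the right of the hob. Origin at the centre of its underside.

How it is judged:
By the outcome, as a careful person would: the job done as asked, in the order asked, and still so for the second after the job is handed in, with the robot touching nothing.
It also fails if it takes over 48 s, if anything falls off the work surface, if the arm or the gripper's body presses on something with over 40 N, if the wrist force passes 120 N, or if a joint passes its speed limit or range.

## Working session

There is one attempt and no reset: what is moved stays moved. The work goes in short steps, Python scripts to look and compute and a tool call to move; the robot and the scene stay as the last step left them, time stands still between calls to the robot, and variables do not carry over. Pictures are saved under pics/ and viewed, and the job is handed in when it is done.

Besides the shell and the picture viewer there is one more tool, called after "Call:" as a command line: name --argument value ..., lists and objects as JSON in quotes. drive_tool: Moves the arm, as the interface text tells. Its arguments: {"type":"object","properties":{"motion":{"type":"array","items":{"type":"array","items":{"type":"array","items":{"type":"number"}}}}},"required":["motion"]}

```bash
ls; mkdir -p pics
python3 - <<'E'
from bench import manip
import cv2,numpy as np
s=manip.get_state()
for k in s: print(k,np.round(s[k],4))
for n in ["top","side"]:
    p,d=manip.snapshot(n); cv2.imwrite(f"pics/{n}0.png",p[:,:,::-1]); np.save(f"{n}0.npy",d)
    c=manip.camera_info(n); print(n,np.round(c["camera_matrix"],1).tolist(),c["D"],np.round(c["T"],3).tolist())
E
```

```text
pics
time 0.0
joint_pos [-1.4038  0.0487  0.0975  1.622   0.      1.443 ]
joint_velocities [-0.0007  0.0018 -0.0002 -0.0006  0.0011 -0.0001]
effort [-1.30000e-03 -3.38790e+01  3.20011e+01  2.04000e-02 -3.00000e-04
 -0.00000e+00]
tool_pos [ 0.1524 -0.5017  0.2301]
orientation [-1.5732e+00  3.0000e-04 -2.8468e+00]
force [-0.4346  0.439  -0.5126]
wrist_torque [-0.0026  0.0034 -0.0007]
grip_width 0.0854
top [[366.1, 0.0, 325.0], [0.0, 366.1, 196.8], [0.0, 0.0, 1.0]] [0.02477316 0.         0.         0.         0.        ] [[-0.023, 0.993, -0.12, 0.476], [-0.999, -0.019, 0.038, 0.064], [0.035, 0.121, 0.992, 0.877], [0.0, 0.0, 0.0, 1.0]]
side [[401.4, 0.0, 317.2], [0.0, 401.4, 207.1], [0.0, 0.0, 1.0]] [-0.04268976  0.          0.          0.          0.        ] [[0.848, 0.405, -0.343, 0.298], [-0.53, 0.631, -0.566, -0.42], [-0.013, 0.662, 0.75, 0.681], [0.0, 0.0, 0.0, 1.0]]
```

View pics/top0.png

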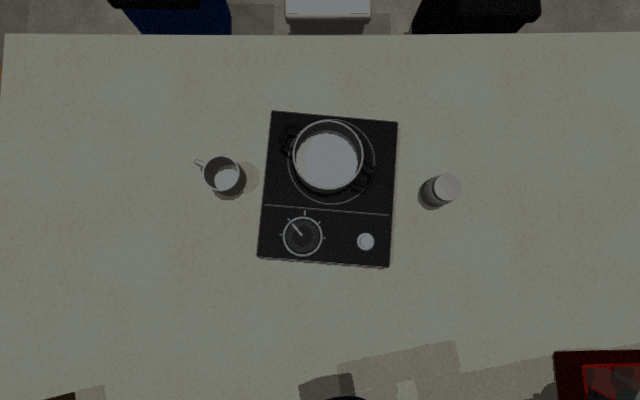

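View pics/side0.png

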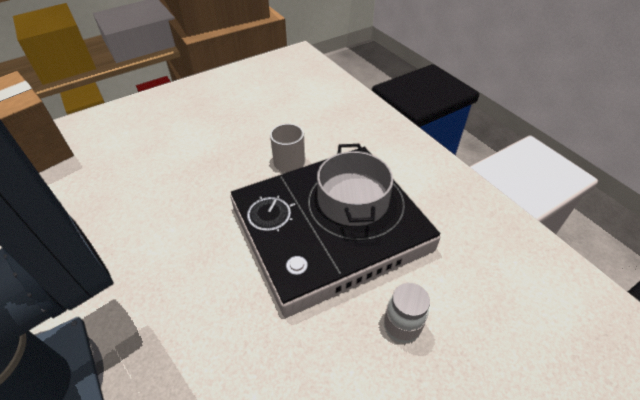

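The top view shows the dial at about (302,236), the key at (366,241), and the pot at (328,158). The pointer goes up and to the left, so the dial looks to be in the second click. Next I'll measure it.

```bash
cat > h.py <<'E'
import numpy as np,cv2
from bench import manip
def ray(n,uv,z,c=None):
    c=c or manip.camera_info(n)
    K=np.array(c["camera_matrix"]);D=np.array(c["D"]);T=np.array(c["T"])
    q=cv2.undistortPoints(np.array(uv,float).reshape(-1,1,2),K,D).reshape(-1,2)
    d=np.c_[q[:,0],-q[:,1],-np.ones(len(q))]@T[:3,:3].T
    o=T[:3,3]; return o+d*((z-o[2])/d[:,2])[:,None]
def pix(n,P,c=None):
    c=c or manip.camera_info(n)
    K=np.array(c["camera_matrix"]);D=np.array(c["D"]);T=np.array(c["T"])
    p=(np.atleast_2d(P)-T[:3,3])@T[:3,:3]; p=p*[1,-1,-1]
    return cv2.projectPoints(p.reshape(-1,1,3),np.zeros(3),np.zeros(3),K,D)[0].reshape(-1,2)
E
python3 - <<'E'
from h import *
for n,dw,kw in (("top",(275,325,212,262),(350,382,228,256)),("side",(240,300,192,235),(280,315,250,282))):
    im=cv2.imread(f"pics/{n}0.png"); g=im.max(2)
    d=np.load(f"{n}0.npy")
    x0,x1,y0,y1=kw; sub=g[y0:y1,x0:x1]
    m=(sub>90).astype(np.uint8); nn,l,st,ce=cv2.connectedComponentsWithStats(m)
    i=1+np.argmax(st[1:,4]); uv=ce[i]+[x0,y0]; print(n,"key",uv,st[i],ray(n,[uv],.068).round(4))
    a,b=[int(round(v)) for v in uv]; print(" depth",d[b,a])
    x0,x1,y0,y1=dw
    cv2.imwrite(f"pics/{n}z.png",cv2.resize(cv2.convertScaleAbs(im[y0-10:y1+20,x0-25:x1+75],alpha=1.6),None,fx=5,fy=5,interpolation=cv2.INTER_CUBIC))
    if n=="top":
        m=(g<60).astype(np.uint8); m[:100]=0;m[280:]=0;m[:,:250]=0;m[:,410:]=0
        m=cv2.morphologyEx(m,cv2.MORPH_CLOSE,np.ones((9,9)))
        cs,_=cv2.findContours(m,0,1); c=max(cs,key=cv2.contourArea); r=cv2.minAreaRect(c); B=cv2.boxPoints(r)
        W=ray(n,B,.06); print(B,W.round(4)); print(np.linalg.norm(np.diff(W,axis=0),axis=1), W.mean(0))
        ap=cv2.approxPolyDP(cv2.convexHull(c),5,True).reshape(-1,2); print(ap.tolist(),ray(n,ap,.06).round(4).tolist())
E
```

```text
top key [365.08888889 241.04      ] [  7   5  17  17 225] [[ 0.4744 -0.0523  0.068 ]]
 depth 0.8063888
[[256.11365 256.76233]
 [268.21783 109.78266]
 [400.71924 120.69452]
 [388.61505 267.6742 ]] [[ 0.4458  0.1872  0.06  ]
 [ 0.779   0.1594  0.06  ]
 [ 0.7497 -0.1464  0.06  ]
 [ 0.4149 -0.1034  0.06  ]]
[0.33435267 0.30720859 0.33748099] [0.59736258 0.02419951 0.06      ]
[[272, 111], [397, 123], [388, 266], [257, 255]] [[0.776, 0.1508, 0.06], [0.7443, -0.1375, 0.06], [0.4186, -0.1022, 0.06], [0.4496, 0.1853, 0.06]]
side key [296.40662651 264.80722892] [  6   6  22  19 332] [[ 0.4725 -0.0553  0.068 ]]
 depth 0.72337985
```

View pics/topz.png

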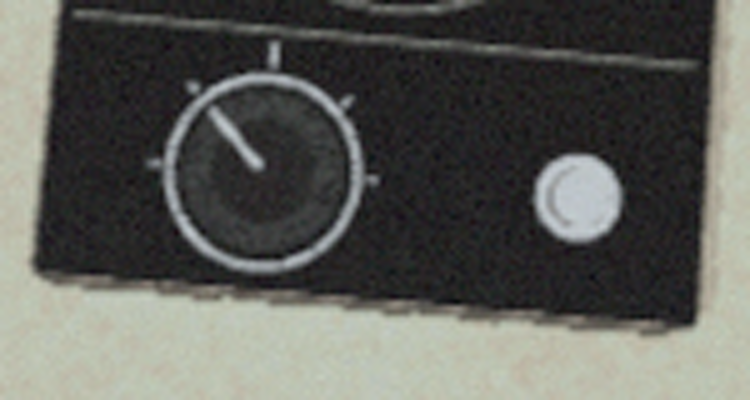

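View pics/sidez.png

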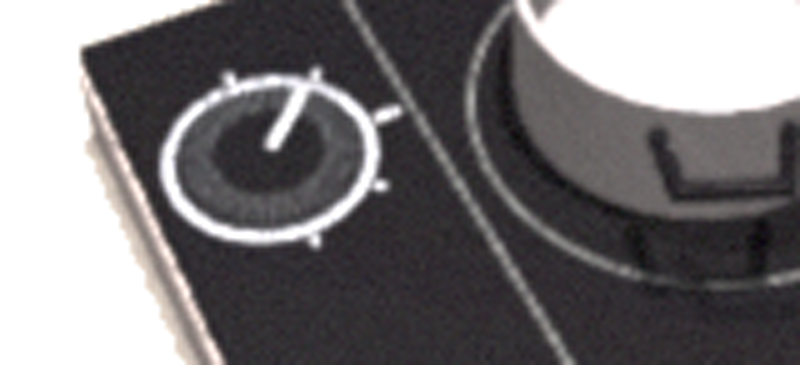

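Run:
```python
from h import *
y=-0.107;ey=np.array([-np.sin(y),np.cos(y),0]);ex=np.array([np.cos(y),np.sin(y),0])
k=np.array([.4735,-.0535,.068]); D=k+.14*ey; D[2]=.064; print(D)
for n in("top","side"): print(n,pix(n,[D,D+.036*ex-[0,0,0],D+.0255*(ex+ey)]).round(1).tolist())
# dial ring: fit ellipse to the bright ring, both views; map to z=.06
for n,c0 in(("top",(302,236)),("side",(269,212))):
    g=cv2.imread(f"pics/{n}0.png").max(2)
    m=((g>(70))).astype(np.uint8); P=[]
    H=pix(n,[D+[0,0,-.004]])[0]
    for a in np.linspace(0,2*np.pi,180,endpoint=False):
        rr=np.linspace(.034,.05,60)
        pts=D+[0,0,-.004]+np.outer(rr,[np.cos(a),np.sin(a),0])
        uv=pix(n,pts).astype(np.float32); v=cv2.remap(g,uv[:,0].reshape(1,-1),uv[:,1].reshape(1,-1),1)[0].astype(float)
        if v.max()>70: P.append(pts[v.argmax()][:2])
    P=np.array(P); 
    A=np.c_[2*P,np.ones(len(P))]; s=np.linalg.lstsq(A,(P**2).sum(1),rcond=None)[0]; print(n,len(P),s[:2],np.sqrt(s[2]+s[:2]@s[:2]))
```

```text
[0.48845143 0.08569933 0.064     ]
top [[302.3, 236.1], [303.8, 219.8], [291.8, 223.5]]
side [[268.5, 212.8], [284.9, 206.9], [275.5, 200.4]]
top 180 [0.48905954 0.08592177] 0.0415940307343476
side 180 [0.48944674 0.08850364] 0.041564938848266356
```

Both views agree on the dial axis at about (0.489, 0.0865), the key at (0.4735, −0.0535) and a hob yaw of about −0.107. The pointer is on the second mark, so it needs 45° clockwise. I'll shut the gripper and turn the tool first.

Call:
drive_tool --motion '[[[255, 0, 0, 0, -0.1735], [255, 0, 0, 0, -0.1735], [255, 0, 0, 0, -0.1735], [255, 0, 0, 0, -0.1735], [255, 0, 0, 0, -0.1735], [255, 0, 0, 0, -0.1735], [255, 0, 0, 0, -0.1735], [255, 0, 0, 0, -0.1735], [255, 0, 0, 0, -0.1735], [255, 0, 0, 0, 0]]]'

```text
time: 1.35
tool_pos: [0.1525, -0.502, 0.2307]
orientation: [-1.571, 0.001, -1.287]
force: [0.1, -0.1, 0.6]
grip_width: 0.0004
```

```bash
cat >> h.py <<'E'
from scipy.spatial.transform import Rotation as Ro
def to(P):
    s=manip.get_state(); R=Ro.from_euler("xyz",s["orientation"])
    print("t",s["time"],"pos",np.round(s["tool_pos"],4),"rpy",np.round(s["orientation"],4),"F",np.round(s["force"],2),"w",round(s["grip_width"],4),"q",np.round(s["joint_pos"],2))
    d=R.inv().apply(np.array(P)-s["tool_pos"])*100; print("tool shift cm",d.round(3)); return d
YH=-.107;ey=np.array([-np.sin(YH),np.cos(YH),0]);ex=np.array([np.cos(YH),np.sin(YH),0])
D=np.array([.489,.0865,.064]);Kt=np.array([.4735,-.0535,.068])
E
python3 - <<'E'
from h import *
S=D+.024*(-np.cos(np.pi/8)*ex-np.sin(np.pi/8)*ey); print(S)
S[2]=.16; to(S)
E
```

```text
[0.46597284 0.07973612 0.064     ]
t 1.35 pos [ 0.1525 -0.502   0.2307] rpy [-1.5707e+00  1.2000e-03 -1.2873e+00] F [ 0.14 -0.07  0.61] w 0.0004 q [-1.4   0.05  0.1   1.62 -0.   -0.12]
tool shift cm [-47.078   7.132  46.373]
```

Call:
drive_tool --motion '[[[255, -3.4, 0.3, 3.3, 0], [255, -3.4, 0.3, 3.3, 0], [255, -3.4, 0.3, 3.3, 0], [255, -3.4, 0.3, 3.3, 0], [255, -3.4, 0.3, 3.3, 0], [255, -3.4, 0.3, 3.3, 0], [255, -3.4, 0.3, 3.3, 0], [255, -3.4, 0.3, 3.3, 0], [255, -3.4, 0.3, 3.3, 0], [255, -3.4, 0.3, 3.3, 0]]]'

```text
time: 2.6
tool_pos: [0.3739, -0.0817, 0.2012]
orientation: [-1.57, -0.0, -1.289]
force: [0.3, -0.7, 0.3]
grip_width: 0.0002
```

Run:
```python
from h import *
to([.466,.0797,.16])
```

```text
t 2.6 pos [ 0.3739 -0.0817  0.2012] rpy [-1.5704e+00 -5.0000e-04 -1.2887e+00] F [ 0.27 -0.69  0.3 ] w 0.0002 q [-0.39 -0.33 -0.3   1.6  -0.    0.9 ]
tool shift cm [-12.942   4.118  13.337]
```

Call:
drive_tool --motion '[[[255, -3.2, 0.5, 3.3, 0], [255, -3.2, 0.5, 3.3, 0], [255, -3.2, 0.5, 3.3, 0], [255, -3.3, 0.5, 3.4, 0], [255, 0, 0, 0, 0], [255, 0, 0, 0, 0]]]'

```text
time: 3.35
tool_pos: [0.4642, 0.0779, 0.181]
orientation: [-1.572, -0.0, -1.286]
force: [0.6, -0.5, -0.1]
grip_width: -0.0001
```

Run:
```python
from h import *
to([.466,.0797,.10])
c=manip.camera_info("wrist"); p,d=manip.snapshot("wrist"); cv2.imwrite("pics/w1.png",p[:,:,::-1])
print(pix("wrist",[D,Kt],c).round(1).tolist(), pix("wrist",[manip.get_state()["tool_pos"]],c).round(1).tolist())
```

```text
t 3.35 pos [0.4642 0.0779 0.181 ] rpy [-1.5721e+00 -2.0000e-04 -1.2864e+00] F [ 0.65 -0.54 -0.07] w -0.0001 q [ 0.02 -0.1  -0.14  1.53 -0.    1.31]
tool shift cm [-0.129  8.103  0.236]
[[351.8, 195.6], [286.8, 337.7]] [[317.5, 270.1]]
```

View pics/w1.png

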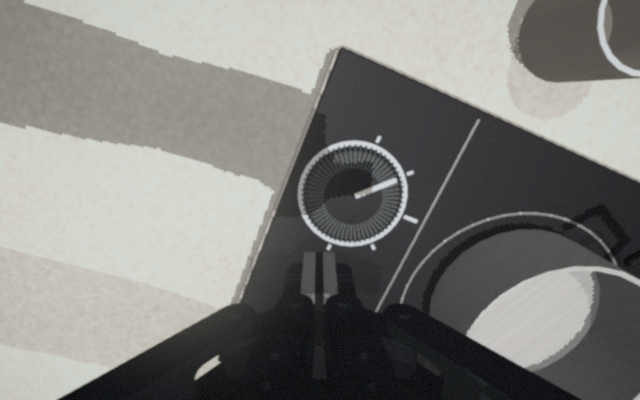

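The wrist picture shows the dial centred at about (353,193), against a prediction of (352,196), so the measurement agrees to 1–2 mm. The pointer is on the second mark and the long mark is at (410,219). I'll go down to just above the face.

Call:
drive_tool --motion '[[[255, -0.13, 2.5, 0.24, 0], [255, 0, 2.5, 0, 0], [255, 0, 2.5, 0, 0], [255, 0, 2.5, 0, 0], [255, 0, 1.0, 0, 0], [255, 0, 0, 0, 0], [255, 0, 0, 0, 0]]]'

```text
time: 4.28
tool_pos: [0.4675, 0.0797, 0.0727]
orientation: [-1.569, -0.001, -1.286]
force: [-0.3, -0.2, 0.8]
grip_width: 0.0
```

Run:
```python
from h import *
to([.466,.0797,.064])
```

```text
t 4.275 pos [0.4675 0.0797 0.0727] rpy [-1.5686e+00 -6.0000e-04 -1.2861e+00] F [-0.34 -0.19  0.78] w 0.0 q [ 0.03 -0.06 -0.33  1.3  -0.    1.31]
tool shift cm [-0.044  0.865 -0.149]
```

Call:
drive_tool --motion '[[[255, 0, 0.4, -0.12, 0], [255, 0, 0.3, 0, 0], [255, 0, 0.1, 0, 0], [255, 0, 0, 0, 0]]]'

```text
time: 4.78
tool_pos: [0.4656, 0.0797, 0.064]
orientation: [-1.57, -0.0, -1.285]
force: [-2.1, -0.1, 4.3]
grip_width: -0.0002
```

Call:
drive_tool --motion '[[[255, 0, 0.05, 0, 0], [255, 0, 0, 0, 0]]]'

```text
time: 5.03
tool_pos: [0.4656, 0.0796, 0.0639]
orientation: [-1.57, -0.0, -1.285]
force: [-2.0, -0.0, 6.9]
grip_width: -0.0
```

Call:
drive_tool --motion '[[[255, 0, 0.03, 0, 0], [255, -0.12, 0, 0.003, 0.05], [255, -0.12, 0, 0.003, 0.05], [255, -0.12, 0, 0.003, 0.05], [255, -0.12, 0, 0.003, 0.05], [255, 0, 0, 0, 0]]]'

```text
time: 5.78
tool_pos: [0.4648, 0.0844, 0.0639]
orientation: [-1.57, -0.0, -1.485]
force: [-3.4, 0.8, 7.8]
grip_width: 0.0004
```

```bash
cat >> h.py <<'E'
def rad():
    s=manip.get_state(); v=(np.array(s["tool_pos"])-D)[:2]; print("r mm",np.linalg.norm(v)*1e3,"ang(hob)deg",np.degrees(np.arctan2(v@ey[:2],v@ex[:2]))%360,"yaw",s["orientation"][2],"F",np.round(s["force"],1))
E
python3 - <<'E'
from h import *
rad()
p,d=manip.snapshot("wrist"); cv2.imwrite("pics/w2.png",p[:,:,::-1])
E
```

```text
r mm 24.238515498336014 ang(hob)deg 191.0182174162833 yaw -1.4853524412627483 F [-3.4  0.8  7.8]
```

View pics/w2.png

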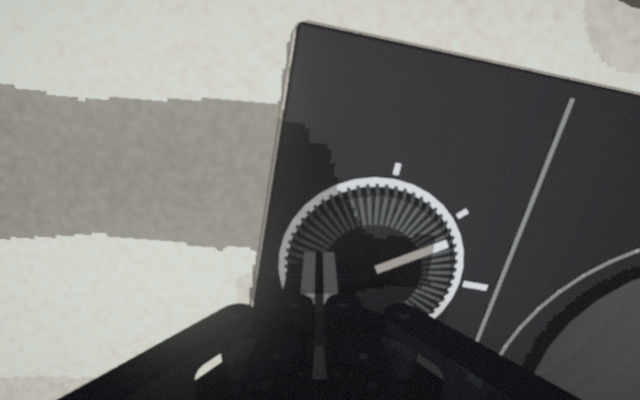

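The wrist picture shows the pointer tip at about (445,245), between the second mark (462,213) and the long mark (475,287). The dial is following, so I'll carry on round the arc.

Call:
drive_tool --motion '[[[255, -0.12, 0, 0.003, 0.05], [255, -0.12, 0, 0.003, 0.05], [255, -0.12, 0, 0.003, 0.05], [255, -0.12, 0, 0.003, 0.05], [255, -0.12, 0, 0.003, 0.05], [255, -0.12, 0, 0.003, 0.05], [255, -0.12, 0, 0.003, 0.05], [255, -0.12, 0, 0.003, 0.05], [255, 0, 0, 0, 0]]]'

```text
time: 6.95
tool_pos: [0.4662, 0.0942, 0.0639]
orientation: [-1.57, 0.001, -1.885]
force: [-3.1, -0.5, 6.8]
grip_width: 0.0001
```

Run:
```python
from h import *
rad()
p,d=manip.snapshot("wrist"); cv2.imwrite("pics/w3.png",p[:,:,::-1])
```

```text
r mm 24.12026902355126 ang(hob)deg 167.4522507590869 yaw -1.8853681901692756 F [-3.1 -0.5  6.8]
```

View pics/w3.png

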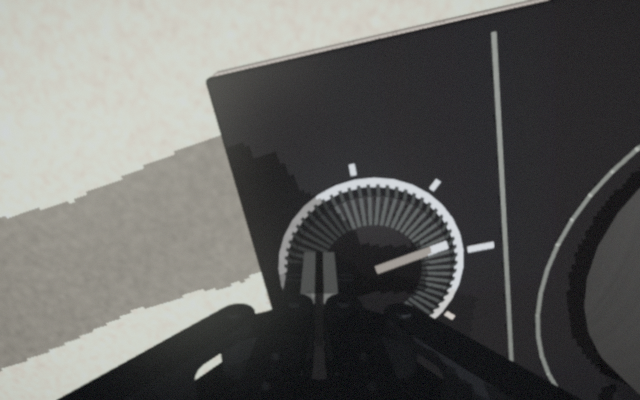

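The pointer tip at (448,243) is still about 10° short of the long mark at (481,247). That matches the 34° moved so far, so there has been no slip. I'll finish the arc and lift.

Call:
drive_tool --motion '[[[255, -0.12, 0, 0.003, 0.05], [255, -0.12, 0, 0.003, 0.05], [255, -0.12, 0, 0.003, 0.05], [255, -0.1, 0, 0.002, 0.04], [255, 0, 0, 0, 0], [255, 0, -0.3, 0, 0], [255, 0, -2, 0, 0], [255, 0, -3, 0, 0], [255, 0, -3, 0, 0], [255, 0, 0, 0, 0]]]'

```text
time: 8.25
tool_pos: [0.4695, 0.0982, 0.1479]
orientation: [-1.566, 0.003, -2.075]
force: [-0.3, -0.3, -0.8]
grip_width: -0.0001
```

Run:
```python
from h import *
rad()
c=manip.camera_info("wrist")
p,d=manip.snapshot("wrist"); cv2.imwrite("pics/w4.png",p[:,:,::-1])
k=Kt.copy();k[2]=.10;to(k)
print(pix("wrist",[D,Kt],c).round(1).tolist())
```

```text
r mm 22.727976057881218 ang(hob)deg 155.0719293697349 yaw -2.0752267513827896 F [-0.3 -0.3 -0.8]
t 8.3 pos [0.4684 0.0981 0.1462] rpy [-1.5689e+00  1.3000e-03 -2.0753e+00] F [-0.18 -0.59  0.65] w -0.0001 q [ 0.07 -0.08 -0.19  1.45  0.    2.14]
tool shift cm [13.032  4.615  7.765]
[[349.8, 212.9], [413.5, 368.7]]
```

View pics/w4.png

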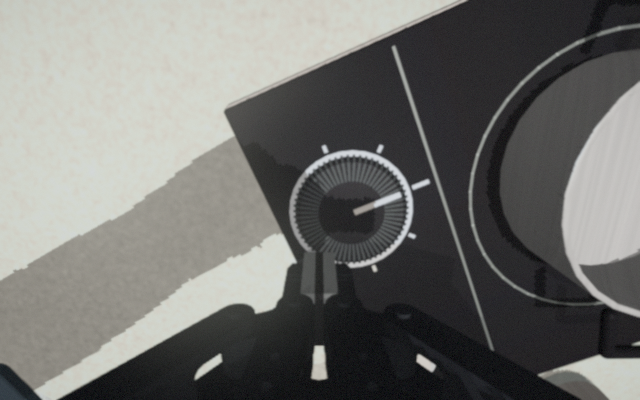

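The pointer, running to (403,193), lines up with the long mark at (421,184). Next is the key.

Call:
drive_tool --motion '[[[255, 3.3, 0, 1.9, 0], [255, 3.3, 0, 1.9, 0], [255, 3.2, 0, 2.0, 0], [255, 3.2, 0, 2.0, 0], [255, 0, 2, 0, 0], [255, 0, 2, 0, 0], [255, 0, 0, 0, 0], [255, 0, 0, 0, 0]]]'

```text
time: 9.3
tool_pos: [0.4726, -0.0533, 0.105]
orientation: [-1.572, -0.0, -2.075]
force: [-0.0, 0.7, -0.0]
grip_width: -0.0001
```

Run:
```python
from h import *
to(Kt)
for n in("side","top"):
    p,d=manip.snapshot(n); p=p[:,:,::-1]; z=p[170:310,200:400] if n=="side" else p[195:285,240:410]
    cv2.imwrite(f"pics/{n}5.png",cv2.convertScaleAbs(cv2.resize(z,None,fx=4,fy=4),alpha=1.5))
```

```text
t 9.3 pos [ 0.4726 -0.0533  0.105 ] rpy [-1.5720e+00 -3.0000e-04 -2.0751e+00] F [-0.05  0.67 -0.04] w -0.0001 q [-0.25 -0.07 -0.27  1.37 -0.    1.82]
tool shift cm [-0.026  3.7    0.098]
```

View pics/side5.png

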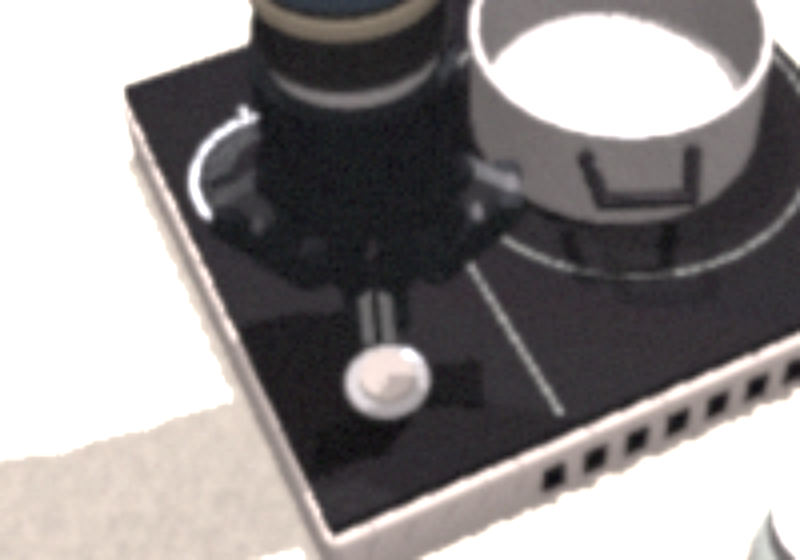

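View pics/top5.png

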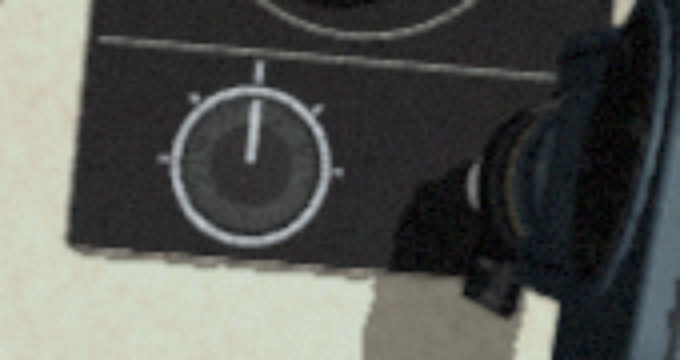

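The top view shows the pointer on the long mark, and the fingertips are over the key. Now I'll press.

Call:
drive_tool --motion '[[[255, 0, 1.5, 0.05, 0], [255, 0, 1.5, 0, 0], [255, 0, 0.5, 0, 0], [255, 0, 0.2, 0, 0], [255, 0, 0.2, 0, 0], [255, 0, 0.1, 0, 0], [255, 0, 0.1, 0, 0], [255, 0, 0, 0, 0]]]'

```text
time: 10.4
tool_pos: [0.4734, -0.0537, 0.0648]
orientation: [-1.571, 0.0, -2.075]
force: [-2.9, 0.8, 3.3]
grip_width: 0.0001
```

Call:
drive_tool --motion '[[[255, 0, 0.1, 0, 0], [255, 0, 0.1, 0, 0], [255, 0, 0.05, 0, 0], [255, 0, 0.05, 0, 0], [255, 0, 0.05, 0, 0], [255, 0, 0, 0, 0], [255, 0, 0, 0, 0]]]'

```text
time: 11.28
tool_pos: [0.4736, -0.0537, 0.0629]
orientation: [-1.57, 0.0, -2.075]
force: [-5.5, 1.3, 11.9]
grip_width: 0.0
```

The key is bottomed: z = 0.0629 at about 12 N, where the spring alone gives 4 N. I'll hold briefly and lift straight up.

Call:
drive_tool --motion '[[[255, 0, 0, 0, 0], [255, 0, -0.5, 0, 0], [255, 0, -1, 0, 0], [255, 0, -3, 0, 0], [255, 0, -4, 0, 0], [255, 0, -4, 0, 0], [255, 4, 0, -3, 0], [255, 4, 0, -3, 0], [255, 4, 0, -3, 0], [255, 0, 0, 0, 0]]]'

```text
time: 12.52
tool_pos: [0.3351, -0.1163, 0.1862]
orientation: [-1.569, -0.001, -2.079]
force: [0.1, 0.1, -0.2]
grip_width: -0.0002
```

Run:
```python
from h import *
to(Kt)
for n in("side","top"):
    p,d=manip.snapshot(n); cv2.imwrite(f"pics/{n}6.png",p[:,:,::-1])
a=[cv2.imread(f"pics/top{i}.png") for i in(0,6)]
cv2.imwrite("pics/cmp.png",np.hstack([cv2.resize(i[95:285,190:470],None,fx=1.4,fy=1.4) for i in a]))
```

```text
t 12.525 pos [ 0.3351 -0.1163  0.1862] rpy [-1.5694e+00 -6.0000e-04 -2.0795e+00] F [ 0.09  0.13 -0.22] w -0.0002 q [-0.52 -0.41 -0.39  1.59 -0.    1.56]
tool shift cm [-12.239  11.825   9.014]
```

View pics/cmp.png

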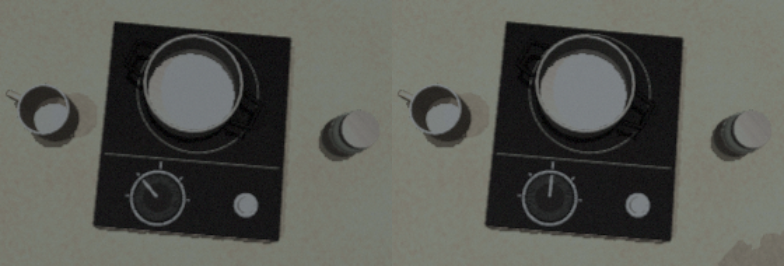

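View pics/side6.png

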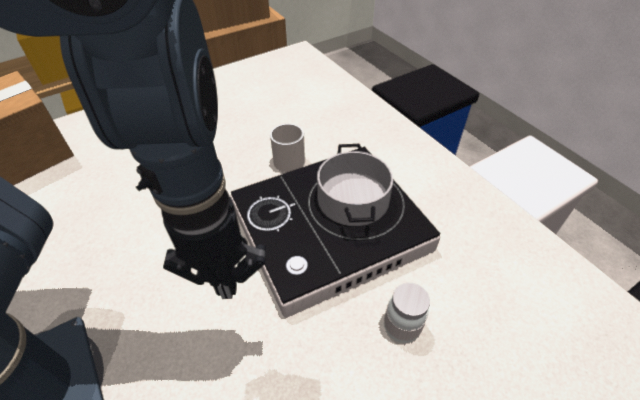

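Nothing in the scene has visibly moved and the pointer is on the long mark. I'll check the key's height and any hob shift in numbers, then hand in if they are good.

Run:
```python
from h import *
for i in (0,6):
    im=cv2.imread(f"pics/side{i}.png").max(2)
    x0,x1,y0,y1=280,315,250,282
    n,l,st,ce=cv2.connectedComponentsWithStats((im[y0:y1,x0:x1]>90).astype(np.uint8)); k=1+np.argmax(st[1:,4]); print(i,ce[k]+[x0,y0],st[k])
a,b=[cv2.imread(f"pics/top{i}.png",0)[100:205,250:405].astype(np.float32) for i in(0,6)]
print("shift px",cv2.phaseCorrelate(a,b))
d0=np.load("side0.npy");p,d=manip.snapshot("side"); print("key depth change mm",1e3*np.median(d[260:270,292:301]-d0[260:270,292:301]),"hob",1e3*np.median(d[240:250,330:345]-d0[240:250,330:345]))
```

```text
0 [296.40662651 264.80722892] [  6   6  22  19 332]
6 [296.38643068 264.81120944] [  6   6  22  19 339]
shift px ((0.008439489120334542, 0.00759869879654218), 0.9674917490394027)
key depth change mm -0.138551 hob -0.05105138
```

```bash
python3 -c "
from bench import manip
print(manip.sign_off())"
```

```text
the job is handed in; nothing more can be done
None
```

The dial now points at the long mark and the start key has been pressed and released, in that order. I handed the job in at about 12.6 s on the robot's clock.

- **Dial:** it started in the second click. I pressed the closed fingertips on the ribs 24 mm from the axis with about 7–8 N and turned it 45° clockwise. After lifting off, the wrist, top and side pictures all show the pointer on the long mark.
- **Key:** I pressed it to its stop, with the fingertip at z = 0.0629 m and about 12 N, well above the 4 N of its spring. After the release its top is back at the starting height, within 0.15 mm.
- **Hob and other things:** comparing the top pictures from before and after, the hob and pot moved about 0.01 pixel, which is nothing measurable. The mug and jar look unchanged by eye. The arm is clear of everything.

No check failed. The one small disagreement was about 2 mm between cameras in where the dial's axis lies, within the stated calibration.

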